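# Press a cheese to the set force

## Task

Press the cheese: set the wooden follower that fits the filled mould squarely down onto the cheese by its knob, push the tray with the mould fully home against the stop under the screw press, then turn the T-handle clockwise to tighten the screw until the sprung indicator tab pops out of the spring housing, and stop there without over-tightening. Leave the tab out and leave everything else on the counter where it is.

Things in the scene. Friction and masses are not known exactly. Their poses are not given: they have to be found in the camera images.
- press: Bench cheese press, fixed. Origin on the screw's axis at counter height; x runs along the guide rails from the open front to the stop, z up. White base 12 mm thick, from x = -205 to +85 mm, 224 mm wide; rails 24 mm high with inner faces at y = +-61.5 mm; stop bar with its face at x = +61 mm. The tray is home, against the stop, when its origin is 0 to 1 mm from x = 0 here.
- bridge (a point): Middle of the top of the steel bridge (30 mm along the press's x, 224 mm along y, 22 mm thick) on two posts 16 mm thick at y = +-95 mm: 215 mm above the counter, its nuts and thread bush 225 mm. Under it on the screw hangs the spring housing, a grey cylinder 44 mm wide and 40 mm high, with the foot, a disc 36 mm wide, below it. They go down with the screw and do not turn.
- tray: Aluminium drip tray 120 x 120 mm, loose between the rails (1.5 mm play a side) on the 12 mm base, with a round perforated steel mould fixed on its middle, full of firm cheese: outer diameter 100, inner 94 mm, rim 74 mm above the tray's underside. About 0.9 kg in all. Origin: centre of the tray's underside; x as the press's. Starts about 120 mm short of home, clear of the bridge.
- tray_knob (a point): Grip point of the upright round steel knob at the front of the tray, 20 mm in diameter: 130 mm in front of the tray's origin (its -x) and 29 mm above the tray's underside; the knob's top is 11 mm higher and the tray's tongue around its foot 25 mm lower. Pushing the loaded tray takes about 4 to 8 N.
- mould_seat (a point): Middle of the cheese's flat top inside the mould, 10 mm below the rim and 64 mm above the tray's underside, z up. The seated follower's origin comes to lie here.
- follower: Small wooden follower (pressing lid) that fits the mould: disc 89 mm in diameter, 14 mm thick, 2 mm chamfer below, with a central round knob 28 mm in diameter from 14 to 42 mm above the underside. About 90 g. Origin: centre of the underside, z up. Lies on the counter beyond the stop. Seated, its disc stands 4 mm above the mould's rim and its knob passes 2 to 11 mm under the press's foot.
- big_follower: Bystander: a like follower for a bigger mould, disc 120 mm in diameter (same heights and knob), beside the small one. Does not fit; leave it. Origin: centre of the underside.
- t_handle (a point): Middle of the T-handle on the screw's axis, about 275 mm above the counter at first: a round bar 12 mm thick, 110 mm long, along this frame's x, with 18 mm balls at its ends and a hub 26 mm wide and high. Clockwise from above tightens, going down 14 mm a turn (2.2 mm a rad); it stays where it is left. Takes 0.14 N m free, 0.22 N m at the set force; from 3 to 7.5 rad in all, not known beforehand.
- tab (a joint): Indicator tab: flat bare metal tongue 24 mm wide in the side of the spring housing that faces the press's +x. At 0 it is held in, about flush. When the foot presses with the set force of 35 N its catch lets go: the tab jumps out to 0.014 m and stays out, showing beyond the bridge from above. More than 50 N is over-tight; that comes about 0.9 rad of handle after the jump.
- salt_jar: Bystander: glass jar with steel cap, 56 mm in diameter, 85 mm high, origin at the centre of its underside.
- cheese: Bystander: small cheese wheel, 88 mm in diameter, 34 mm high, origin at the centre of its underside.
- spoon: Bystander: wooden spoon, 220 mm long, lying on the counter along its x axis.
- bowl: Bystander: white bowl, 130 mm wide, 60 mm high, origin at the centre of its underside.
- mug: Bystander: mug, 80 mm wide without its handle, 90 mm high, origin at the centre of its underside.
- ricer: Bystander: metal potato ricer with perforated hopper and two red-gripped levers, about 280 x 85 x 72 mm, levers along its -x.
There are look-alikes about, which are no part of the job. What is shaped like the tray but purple is not meant. Leave any pink look-alike of the follower alone.

How it is judged (in metres and radians):
On the way, in this order (a step that is already met when the one before it is completed fails the run):
1. the small follower lies squarely on the cheese in the mould (horizontal distance between follower and mould_seat below 0.005 m and z of follower in the frame of mould_seat between -0.003 and 0.003 m and angle between follower's own z axis and vertical below 0.06 rad), for 0.2 s.
2. the tray stands fully home against the stop, the follower still in place (all of step 1 and x of tray in the frame of press between -0.004 and 0.004 m and angle between tray's own z axis and vertical below 0.03 rad), for 0.2 s.
3. the tab has popped out with the press's foot pressing on the follower (value of joint tab above 0.008 m and contact force between press and follower above 25 N), for 0.2 s.
At the end, for the whole second after the job is handed in: The small follower lies on the cheese in the mould (within 5 mm of the middle, 3 mm of height and 0.06 rad of level), the tray is home under the screw (within 4 mm of the stop position, level), the tab is out (more than 8 mm) and the press's foot presses on the follower with 25 to 50 N (all of step 2 and all of step 3 and contact force between press and follower below 50 N); the robot touches nothing.
It fails at once if the press is over-tightened: the press's foot presses on the follower with more than 50 N (contact force between press and follower above 50 N).
It fails at once if a bystander is moved by more than 30 mm (distance of any of big_follower, salt_jar, cheese, spoon, bowl, mug, ricer from where it was at the start of the episode above 0.03 m).
It also fails if it takes over 70 s, if anything falls off the work surface, if the arm or the gripper's body presses on something with over 40 N, if the wrist force passes 120 N, or if a joint passes its speed limit or range.

## Robot

A 6-joint arm with a two-finger parallel gripper is mounted at the origin on the work surface. World frame = base frame: x ahead of the robot, y to its left, z up, the work surface at z = 0. Lengths are in mm, angles in rad, forces in N, time in s.
With the tool pointing down it reaches from about 425 to 950 mm from the base axis. Payload 3.5 kg.
Tool frame: the origin (TCP) lies midway between the tips of the shut fingers; the grasp point (between the pads) lies 19 mm behind it (env.grip_depth is the distance from the TCP to the grasp point, in mm); z points along the fingers, y is the line along which they close (so a half turn about z gives the same grasp; the last joint's range is limited). The gripper opens to 85 mm and grips with 20 to 120 N. Pads are 22 mm wide; open, the fingers measure 114 mm over their backs; the gripper's body (76 mm by 85 mm) begins 54 mm behind the grasp point. The pads swing forward as they close: fully open they stand 13 mm farther back than shut.
Start: joints at [-1.325, 0.286, 1.577, -0, 1.279, -0.15], TCP at [260.265, -622.791, 231.325] pointing down, gripper open.
Joint ranges: [-2.77, 2.77], [-0.9, 2.22], [0.21, 2.48], [-1.53, 4.67], [0.24, 2.81], [-2.84, 2.84]. Speed limits (rad/s): [2.79, 2.79, 3.14, 3.14, 3.14, 3.14].

## Interface

Orientations are given as a rotation vector (axis times angle).
In Python, from plant import env gives the robot as it stands.
- The arm moves only by the tool step_arm, never from a script. Its argument "deltas" is text: rows parted by semicolons, each of 7 numbers parted by spaces: the shift along the tool's x, y, z each as a share of 200 mm, from -1 to 1, then the turn, a rotation vector about the tool's x, y, z each as a share of pi rad, from -1 to 1, then the opening, from -1 (shut) to 1 (fully open). A call has 1 to 8 rows; each row is the pose to reach, as a shift and turn from the pose commanded when the call began, along the tool's axes at that moment, turning the shorter way round; what a row does not reach only later rows make up. A row lasts 1/10 s, in which the tool goes at most 50 mm and 8.59 degrees, less where a joint would pass 70% of its speed; a pose out of reach is approached as far as the arm can. A call with a number of a shift or a turn outside -1 to 1 is refused whole. A call with a gripper value outside its range is refused whole. The fingers move at their own pace and stop on an object; "force" is the grip in N (left out, the last holds). Time passes only in rows, so rows that repeat a pose let the fingers close. It gives the time, the measured TCP pose, the force, the opening and the grip force at its end, in the units of the state.
- env.state(): the state, without advancing time (a new reading comes with each control period).
- env.get_image(name): name is "scene" or "top" or "wrist"; returns a dict with "img" (400x640x3 uint8, red, green, blue), "fx", "fy", "cx", "cy" (pixels), "eye" and "attitude" of the camera in the world; the wrist camera has in their place "T_tool_cam" (4x4, takes a point from camera to tool coordinates, whose origin is the TCP and whose axes are the flange's). Camera axes: x right, y down, z forward; pixel columns grow to the right and rows downward; lengths in mm; the calibration is good to about 2 mm. A picture is of the moment at which its call begins: read the wrist's pose just before it. There is no depth.
- env.close_job(): hands the job in; it is judged then, once.
The state is a dict: "time_s": time; "joint_positions": joint angles; "joint_vel": joint speeds; "joint_torque": joint torques, N m; "eef_pos": TCP position; "tool_rot": TCP orientation; "contact_force": force on the tool from outside, world axes, zero at the start; "torque": the same for the moment, N m; "gripper_width": finger opening in mm; "gripper_force": force on a finger pad.
Only numpy, scipy, OpenCV 4.12 (cv2) and the standard library are available. Lean on these libraries where they do the work, as an engineer would, in place of code of your own. Each camera call takes 0.05 s, during which the arm holds its last target. There are 200 camera calls.

## Working session

There is one attempt and no reset: what is moved stays moved. The work goes in short steps, Python scripts to look and compute and a tool call to move; the robot and the scene stay as the last step left them, time stands still between calls to the robot, and variables do not carry over. Pictures are saved under pics/ and viewed, at most 10 in all, crops included, and the job is handed in when it is done.

Besides the shell and the picture viewer there is one more tool, called after "Request:" as name(argument=value, ...) on one line, values as JSON. step_arm: Moves the arm, as the interface text tells. Shift numbers are shares of 200 mm and turn numbers shares of pi rad, none past 1 either way. Its arguments: {"type":"object","properties":{"deltas":{"type":"string"},"force":{"type":"number"}},"required":["deltas"]}

```bash
mkdir -p pics; ls
python3 - <<'E'
from plant import env
import cv2,json,numpy as np
s=env.state();print(s)
for n in ["scene","top"]:
    d=env.get_image(n);cv2.imwrite(f"pics/{n}0.png",d["img"][:,:,::-1])
    print(n,{k:v for k,v in d.items() if k!="img"})
d=env.get_image("wrist");print({k:v for k,v in d.items() if k!="img"})
E
```

```text
pics
{'time_s': 0.0, 'joint_positions': array([-1.32499145e+00,  2.87143226e-01,  1.57817219e+00, -3.54130322e-06,
        1.27861723e+00, -1.49998978e-01]), 'joint_vel': array([ 1.07644059e-03,  8.83900393e-04, -4.56130345e-05,  5.51019182e-04,
        5.41709552e-04,  3.92604266e-04]), 'joint_torque': array([ 9.25351947e-05, -4.05981982e+01, -2.92628556e+01, -1.66676573e-04,
        5.83234476e-03, -7.15332988e-06]), 'eef_pos': array([ 260.11123677, -622.15588784,  229.96475279]), 'tool_rot': array([-3.07798082e+00, -6.17218903e-01,  1.81191483e-04]), 'contact_force': array([-0.08053958,  0.21592891, -0.31116211]), 'torque': array([ 0.01984905, -0.02669843, -0.00825449]), 'gripper_force': 0.0, 'gripper_width': 85.21239393970771}
scene {'fx': 511.36738885723196, 'fy': 511.36738885723196, 'cx': 323.8586197985379, 'cy': 202.9340840561788, 'eye': array([ 1255.98920722, -1055.84616175,  1248.81532832]), 'attitude': array([-2.17490773, -0.6883234 ,  0.32518695])}
top {'fx': 517.6647093499965, 'fy': 517.6647093499965, 'cx': 311.2041389745204, 'cy': 194.11815693668703, 'eye': array([ 330.40523427,  -31.70587937, 1746.96636828]), 'attitude': array([-2.13857023,  2.20322628, -0.11790224])}
{'fx': 295.1664451437634, 'fy': 295.1664451437634, 'cx': 316.1787035705345, 'cy': 199.51481394949153, 'T_tool_cam': array([[ 1.45388769e-03, -9.58646023e-01, -2.84597414e-01,
         7.32856398e+01],
       [ 9.99998938e-01,  1.36544699e-03,  5.09160700e-04,
        -3.81424084e-02],
       [-9.95021978e-05, -2.84597853e-01,  9.58646991e-01,
        -1.42853663e+02],
       [ 0.00000000e+00,  0.00000000e+00,  0.00000000e+00,
         1.00000000e+00]])}
```

View pics/top0.png

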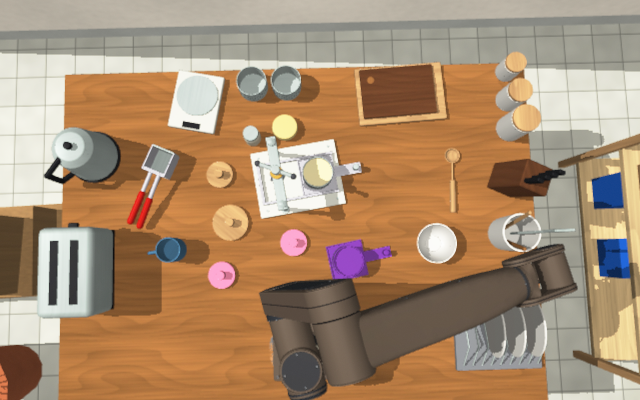

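View pics/scene0.png

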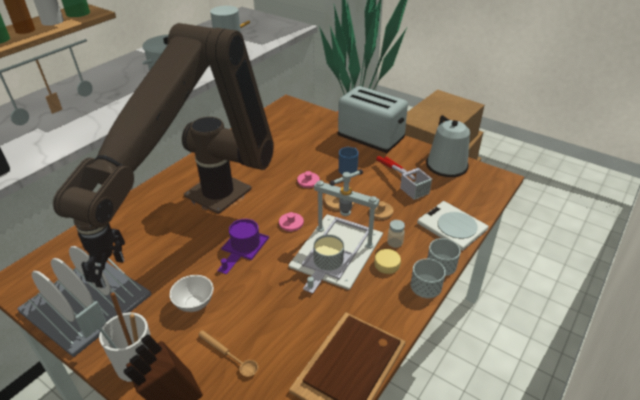

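The top view shows the small wooden follower near (220,175), the big one near (230,222), the press near (300,178) with the bridge at about x=275, the mould near (318,172) and the tray knob near (355,168). I'll enlarge that area next.

```bash
cat > h.py <<'E'
import numpy as np,cv2
from plant import env
from scipy.spatial.transform import Rotation as R
def cam(d,s=None):
    if "eye" in d: return R.from_rotvec(d["attitude"]).as_matrix(),np.array(d["eye"])
    T=d["T_tool_cam"];Rt=R.from_rotvec(s["tool_rot"]).as_matrix()
    return Rt@T[:3,:3],Rt@T[:3,3]+s["eef_pos"]
def ray(d,u,v,z,s=None):
    A,e=cam(d,s);r=A@np.array([(u-d["cx"])/d["fx"],(v-d["cy"])/d["fy"],1]);return e+r*(z-e[2])/r[2]
def proj(d,p,s=None):
    A,e=cam(d,s);q=A.T@(np.array(p)-e);return d["fx"]*q[0]/q[2]+d["cx"],d["fy"]*q[1]/q[2]+d["cy"]
def tool(dp,s=None):  # world shift -> tool shares
    s=s or env.state();return R.from_rotvec(s["tool_rot"]).as_matrix().T@np.array(dp)/200
E
python3 - <<'E'
from h import *
d=env.get_image("top")
c=cv2.resize(d["img"][120:270,190:390],None,fx=4,fy=4,interpolation=cv2.INTER_CUBIC)
cv2.imwrite("pics/top1.png",c[:,:,::-1])
for n,u,v,z in [("fol",220,175,14),("big",230,222,14),("mould",318,172,86),("knob",355,168,52)]: print(n,ray(d,u,v,z).round(1))
E
```

```text
fol [583.3 261.8  14. ]
big [423.6 230.3  14. ]
mould [573.3 -67.7  86. ]
knob [ 588.  -191.3   52. ]
```

View pics/top1.png

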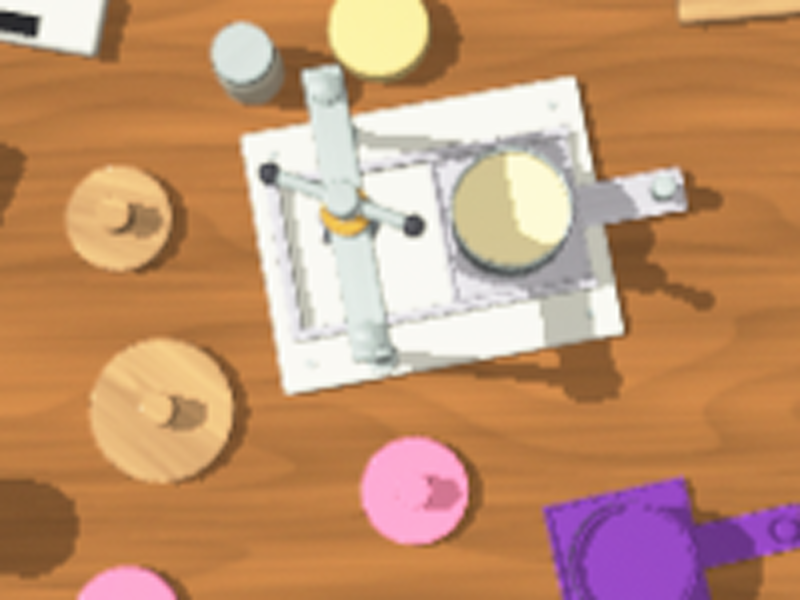

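The crop shows press base corners at (243,135), (576,77), (624,332) and (288,393). The follower disc centre is at (119,218), the mould rim at (513,210), the tray knob at (664,186), and the T-handle balls at (268,173) and (414,226).

Run:
```python
from h import *
d=env.get_image("top");P=lambda u,v,z:ray(d,(u+.5)/4+190-.5,(v+.5)/4+120-.5,z)
c=np.array([P(*q,12) for q in [(243,135),(576,77),(624,332),(288,393)]]);print(c.round(1))
# +x end corners are 0 and 3 (stop), front 1,2
ex=(c[0]+c[3]-c[1]-c[2]);yaw=np.arctan2(ex[1],ex[0]);ctr=c.mean(0);X=np.array([np.cos(yaw),np.sin(yaw),0])
print("len",np.linalg.norm(c[0]-c[1]),np.linalg.norm(c[0]-c[3]),"yaw",yaw,"origin",ctr+60*X)
F=P(119,218,14);M=P(513,210,86);K=P(664,186,52);B1=P(268,173,275);B2=P(414,226,275)
print("fol",F,"mould",M,"knob",K,np.linalg.norm((M-K)[:2]));print("balls",B1,B2,(B1+B2)/2,np.linalg.norm(B1-B2))
O=ctr+60*X;Y=np.array([-X[1],X[0],0]);print("mould in press",(M-O)@X,(M-O)@Y,"knob",(K-O)@X,(K-O)@Y, "screw",((B1+B2)/2-O)@X,((B1+B2)/2-O)@Y)
s=env.state();print(R.from_rotvec(s["tool_rot"]).as_matrix().round(3))
```

```text
[[ 654.7  158.3   12. ]
 [ 696.4 -126.1   12. ]
 [ 477.3 -158.9   12. ]
 [ 434.4  124.5   12. ]]
len 287.3809909136478 222.8081841251947 yaw 1.7189039611951142 origin [556.85730396  58.78723092  12.        ]
fol [586.32902065 263.89459351  14.        ] mould [572.85719048 -67.25107226  86.        ] knob [ 594.19791308 -193.5656945    52.        ] 128.1046846584351
balls [577.29038512 112.00464794 275.        ] [535.77528691   8.12696664 275.        ] [556.53283602  60.06580729 275.        ] 111.86633117119946
mould in press -127.019499556537 2.774341383421238 knob -255.10042287294476 0.30709314832684403 screw 1.312459325951733 0.13224034413731572
[[ 0.923  0.386 -0.   ]
 [ 0.386 -0.923  0.001]
 [ 0.    -0.001 -1.   ]]
```

Estimates are consistent, so I'll travel over to the follower, raised to clear the T-handle.

Request:
step_arm(deltas="0.3 -0.32 -0.6 0 0 0 1;0.805 -0.865 -0.6 0 0 0 1;0.805 -0.865 -0.6 0 0 0 1;0.805 -0.865 -0.6 0 0 0 1;0.805 -0.865 -0.6 0 0 0 1;0.805 -0.865 -0.6 0 0 0 1")

```text
time_s: 0.85
eef_pos: [343.4, -398.5, 354.0]
tool_rot: [3.076, 0.621, 0.003]
contact_force: [-0.5, 0.1, 0.0]
gripper_width: 85.1
gripper_force: 0.0
```

Request:
step_arm(deltas="0.805 -0.865 0 0 0 0 1;0.805 -0.865 0 0 0 0 1;0.805 -0.865 0 0 0 0 1;0.805 -0.865 0 0 0 0 1;0.805 -0.865 0 0 0 0 1")

```text
time_s: 1.35
eef_pos: [424.3, -177.2, 351.1]
tool_rot: [-3.08, -0.619, -0.0]
contact_force: [0.7, 0.1, -0.3]
gripper_width: 85.4
gripper_force: 0.0
```

Request:
step_arm(deltas="0.805 -0.865 0 0 0 0 1;0.805 -0.865 0 0 0 0 1;0.805 -0.865 0 0 0 0 1;0.805 -0.865 0 0 0 0 1;0.805 -0.865 0 0 0 0 1")

```text
time_s: 1.85
eef_pos: [506.4, 44.7, 350.9]
tool_rot: [-3.08, -0.62, 0.0]
contact_force: [0.1, -0.4, -0.6]
gripper_width: 85.5
gripper_force: 0.0
```

Request:
step_arm(deltas="0.805 -0.865 0 0 0 0 1;0.805 -0.865 0 0 0 0 1;0.805 -0.865 0 0 0 0 1;0.805 -0.865 0 0 0 0 1;0.805 -0.865 0.6 0 0 0 1;0.805 -0.865 0.6 0 0 0 1;0.805 -0.865 0.6 0 0 0 1;0.805 -0.865 0.6 0 0 0 1")

```text
time_s: 2.65
eef_pos: [585.0, 263.7, 224.3]
tool_rot: [3.079, 0.619, -0.019]
contact_force: [-0.6, 0.0, -0.2]
gripper_width: 85.3
gripper_force: 0.0
```

Run:
```python
from h import *
s=env.state();d=env.get_image("wrist");cv2.imwrite("pics/w1.png",d["img"][:,:,::-1])
print(s["eef_pos"],proj(d,[586,264,14],s))
np.save("w1.npy",{"s":s,"d":d},allow_pickle=True)
```

```text
[585.0267814  263.72343247 224.25894153] (np.float64(316.42671493469976), np.float64(171.85957609822285))
```

View pics/w1.png

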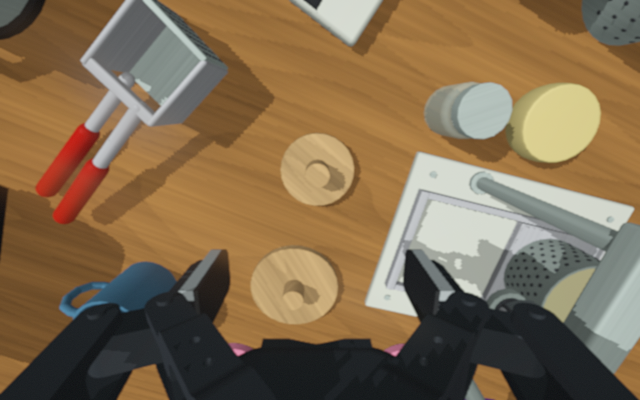

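The wrist view has the small follower's disc centred at about (317.5,169.5) with its knob top at about (317.5,173), 2 px from the prediction.

Run:
```python
from h import *
o=np.load("w1.npy",allow_pickle=True).item();s,d=o["s"],o["d"]
print(ray(d,317.5,169.5,13,s),ray(d,317.5,172.5,42,s))
c=cv2.resize(d["img"][120:220,260:380],None,fx=5,fy=5,interpolation=cv2.INTER_CUBIC);cv2.imwrite("pics/w1c.png",c[:,:,::-1])
```

```text
[588.99942046 263.84849803  13.        ] [591.21737049 264.87973845  42.        ]
```

View pics/w1c.png

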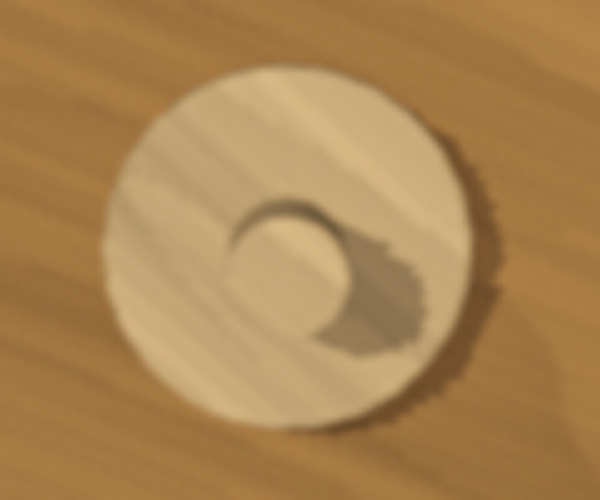

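Run:
```python
from h import *
s=env.state();print(s["eef_pos"],s["tool_rot"],tool(np.array([588.3,264.1,70])-s["eef_pos"]))
```

```text
[586.62921274 263.63213591 228.17888104] [ 3.07938404  0.6181687  -0.0093627 ] [0.01335078 0.00140428 0.79082805]
```

Request:
step_arm(deltas="0.01 0 0.2 0 0 0 0.1;0.01 0 0.4 0 0 0 0.1;0.01 0 0.6 0 0 0 0.1;0.01 0 0.8 0 0 0 0.1;0.01 0 0.8 0 0 0 0.1;0.01 0 0.8 0 0 0 0.1;0.01 0 0.8 0 0 0 0.1")

```text
time_s: 3.4
eef_pos: [592.5, 265.2, 75.9]
tool_rot: [-3.08, -0.617, -0.011]
contact_force: [0.2, -0.0, -0.4]
gripper_width: 46.9
gripper_force: 0.0
```

Run:
```python
from h import *
s=env.state();print(s["gripper_width"],s["eef_pos"],s["tool_rot"],tool(np.array([588.3,264.1,17])-s["eef_pos"]))
```

```text
46.889394307149324 [592.54715846 265.22942584  75.87666902] [-3.07995555 -0.61702229 -0.01137511] [-0.02388654 -0.00326669  0.29421619]
```

Request:
step_arm(deltas="0 0 0 0 0 0 0.1;0 0 0 0 0 0 0.1;0 0 0 0 0 0 0.1")

```text
time_s: 3.7
eef_pos: [590.2, 265.0, 72.8]
tool_rot: [-3.08, -0.618, -0.003]
contact_force: [-0.8, 1.0, 0.5]
gripper_width: 47.2
gripper_force: 0.0
```

Request:
step_arm(deltas="-0.005 0 0.12 0 0 0 0.1;-0.005 0 0.2 0 0 0 0.1;-0.005 0 0.26 0 0 0 0.1;-0.005 0 0.265 0 0 0 0.1;-0.005 0 0.265 0 0 0 0.1;-0.005 0 0.265 0 0 0 0.1")

```text
time_s: 4.3
eef_pos: [589.3, 264.6, 19.2]
tool_rot: [-3.08, -0.618, -0.002]
contact_force: [0.1, -0.2, 1.1]
gripper_width: 46.7
gripper_force: 0.0
```

Request:
step_arm(deltas="0 0 0 0 0 0 -1;0 0 0 0 0 0 -1;0 0 0 0 0 0 -1;0 0 0 0 0 0 -1;0 0 0 0 0 0 -1;0 0 0 0 0 0 -1", force=50)

```text
time_s: 4.9
eef_pos: [589.5, 264.7, 19.6]
tool_rot: [-3.08, -0.618, -0.003]
contact_force: [-0.8, -0.2, 6.8]
gripper_width: 25.7
gripper_force: 49.7
```

Grip is holding (25.7 mm at 50 N). I'll lift and carry the follower over the press.

Request:
step_arm(deltas="0 0 -0.1 0 0 0 -1;0 0 -0.3 0 0 0 -1;0 0 -0.55 0 0 0 -1;0 0 -0.8 0 0 0 -1;0 0 -1 0 0 0 -1;0 0 -1 0 0 0 -1")

```text
time_s: 5.5
eef_pos: [591.9, 265.3, 226.4]
tool_rot: [-3.079, -0.618, -0.021]
contact_force: [0.6, 0.1, -0.5]
gripper_width: 25.5
gripper_force: 49.3
```

Request:
step_arm(deltas="0 0 -0.25 0 0 0 -1;0 0 -0.5 0 0 0 -1;0 0 -0.7 0 0 0 -1;-0.1 0.15 -0.7 0 0 0 -1;-0.25 0.37 -0.7 0 0 0 -1;-0.4 0.58 -0.7 0 0 0 -1;-0.5 0.75 -0.7 0 0 0 -1;-0.5 0.75 -0.7 0 0 0 -1")

```text
time_s: 6.3
eef_pos: [553.0, 83.0, 356.0]
tool_rot: [3.081, 0.609, -0.007]
contact_force: [-0.1, 0.4, -2.0]
gripper_width: 25.9
gripper_force: 49.5
```

Request:
step_arm(deltas="-0.12 0.19 0 0 0 0 -1;-0.25 0.37 0 0 0 0 -1;-0.38 0.56 0 0 0 0 -1;-0.5 0.75 0 0 0 0 -1;-0.5 0.75 0 0 0 0 -1;-0.5 0.75 0 0 0 0 -1;-0.5 0.75 0 0 0 0 -1;-0.5 0.75 0 0 0 0 -1")

```text
time_s: 7.1
eef_pos: [519.9, -88.1, 357.7]
tool_rot: [-3.079, -0.621, 0.001]
contact_force: [0.2, 0.0, -0.6]
gripper_width: 25.7
gripper_force: 49.7
```

Run:
```python
from h import *
s=env.state();d=env.get_image("wrist");cv2.imwrite("pics/w2.png",d["img"][:,:,::-1])
print(s["eef_pos"],s["tool_rot"],s["gripper_width"],proj(d,[573,-67,86],s))
np.save("w2.npy",{"s":s,"d":d},allow_pickle=True)
```

```text
[519.91015353 -88.10531963 357.74167855] [-3.07880934e+00 -6.20862425e-01  1.09199644e-03] 25.74184320092608 (np.float64(317.16448681510883), np.float64(124.16261839068878))
```

View pics/w2.png

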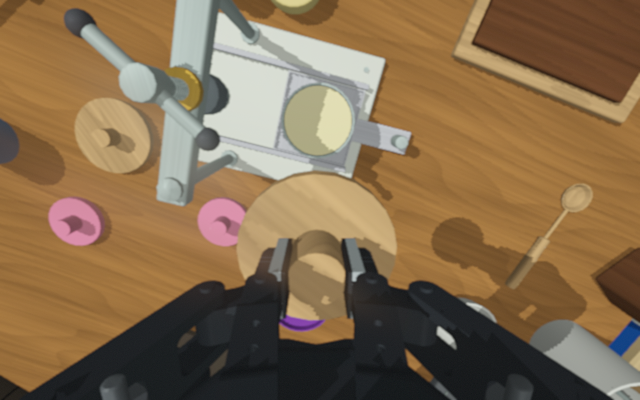

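The wrist view shows the mould rim centred near (319,119) and the held follower disc at about (317,235). I'll crop to read both more precisely.

Run:
```python
from h import *
o=np.load("w2.npy",allow_pickle=True).item();s,d=o["s"],o["d"]
c=cv2.resize(d["img"][70:270,225:425],None,fx=3,fy=3,interpolation=cv2.INTER_CUBIC);cv2.imwrite("pics/w2c.png",c[:,:,::-1])
```

```text
(no output)
```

View pics/w2c.png

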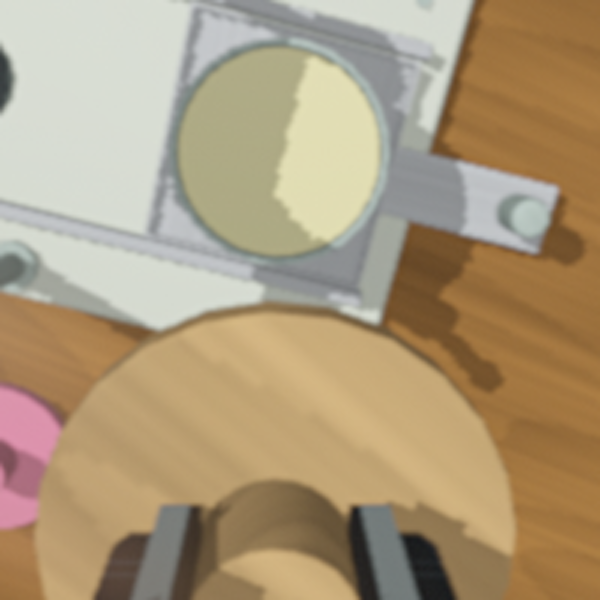

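Run:
```python
from h import *
from scipy.optimize import least_squares
o=np.load("w2.npy",allow_pickle=True).item();s,d=o["s"],o["d"]
M=ray(d,318.5,119.5,86,s);print("mould",M)
T=d["T_tool_cam"]
def pt(p):
    q=T[:3,:3].T@(np.array(p)-T[:3,3]);return d["fx"]*q[0]/q[2]+d["cx"],d["fy"]*q[1]/q[2]+d["cy"]
a=np.linspace(0,2*np.pi,721)
for z in (4.5,6,16):
    C=np.array([pt([44.5*np.cos(t),44.5*np.sin(t),z]) for t in a]);print(z,C[:,0].min(),C[:,0].max(),C[:,1].min(),"want",225+37.5/3-.5,225+515.5/3-.5,70+305/3-.5, "knobtop")
for x in (-3,0,3): print(x,pt([x+44.5,0,4.5]),pt([x+44.5,0,16]))
p=proj(d,[594.2,-193.6,52],s);print("knob pred",p,"seen",225+525/3,70+217/3);print("knob",ray(d,400,142,52,s))
k=ray(d,400,142,52,s);v=(M-k)[:2];print(np.linalg.norm(v),np.arctan2(v[1],v[0]))
h=[ray(d,77,20,275,s),ray(d,207,139,275,s)];print(h,(h[0]+h[1])/2)
```

```text
mould [579.35000301 -66.27881382  86.        ]
4.5 234.75070588345656 397.2887041565653 171.19089126485073 want 237.0 396.33333333333337 171.16666666666669 knobtop
6 235.4708204618467 396.5710614543259 170.62574306393944 want 237.0 396.33333333333337 171.16666666666669 knobtop
16 239.96258074721538 392.0931233748365 167.11691733371796 want 237.0 396.33333333333337 171.16666666666669 knobtop
-3 (np.float64(316.1290476874619), np.float64(176.99941984731612)) (np.float64(316.1303520253652), np.float64(172.55008550516905))
0 (np.float64(316.13738254934896), np.float64(171.19089126485073)) (np.float64(316.13812124145375), np.float64(167.11691733371796))
3 (np.float64(316.14581318813583), np.float64(165.31561618224632)) (np.float64(316.1459735686159), np.float64(161.62562792656803))
knob pred (np.float64(400.3088213248999), np.float64(143.66243025416438)) seen 400.0 142.33333333333331
knob [ 596.20882158 -192.03297436   52.        ]
126.87918921337342 1.7040634506503054
[array([579.38096335, 112.35865983, 275.        ]), array([537.48014553,   8.37092643, 275.        ])] [558.43055444  60.36479313 275.        ]
```

Top and wrist estimates of the mould differ by about 6 mm, so I'll drop lower beside it for a closer look.

Request:
step_arm(deltas="-0.07 0.01 0.2 0 0 0 -1;-0.07 0.01 0.4 0 0 0 -1;-0.07 0.01 0.6 0 0 0 -1;-0.07 0.01 0.75 0 0 0 -1;-0.07 0.01 0.78 0 0 0 -1;-0.07 0.01 0.78 0 0 0 -1;-0.07 0.01 0.78 0 0 0 -1;-0.07 0.01 0.78 0 0 0 -1")

```text
time_s: 7.95
eef_pos: [509.1, -97.1, 205.0]
tool_rot: [3.078, 0.618, 0.006]
contact_force: [-0.1, 0.2, -0.8]
gripper_width: 25.3
gripper_force: 49.7
```

Run:
```python
from h import *
s=env.state();d=env.get_image("wrist");s2=env.state()
print(s["eef_pos"],s2["eef_pos"],s["tool_rot"],s["gripper_width"],proj(d,[576,-66.5,86],s))
np.save("w3.npy",{"s":s,"d":d},allow_pickle=True)
c=cv2.resize(d["img"][30:180,225:425],None,fx=4,fy=4,interpolation=cv2.INTER_CUBIC)
for (x,y),col in [((576,-66.5),(0,0,255))]:
  for r in (47,50):
    p=np.array([proj(d,[x+r*np.cos(t),y+r*np.sin(t),86],s) for t in np.linspace(0,6.28,40)]);p=((p-[225,30]+.5)*4).astype(int)
    for q in p: cv2.circle(c,tuple(int(i) for i in q),1,(255,0,0),-1)
cv2.imwrite("pics/w3c.png",c[:,:,::-1])
```

```text
[509.08236079 -97.11838046 205.02042141] [508.8783415  -97.13029099 204.74041452] [3.0775841  0.61787649 0.00611479] 25.27515472923106 (np.float64(312.8901475452685), np.float64(112.04507952623595))
```

View pics/w3c.png

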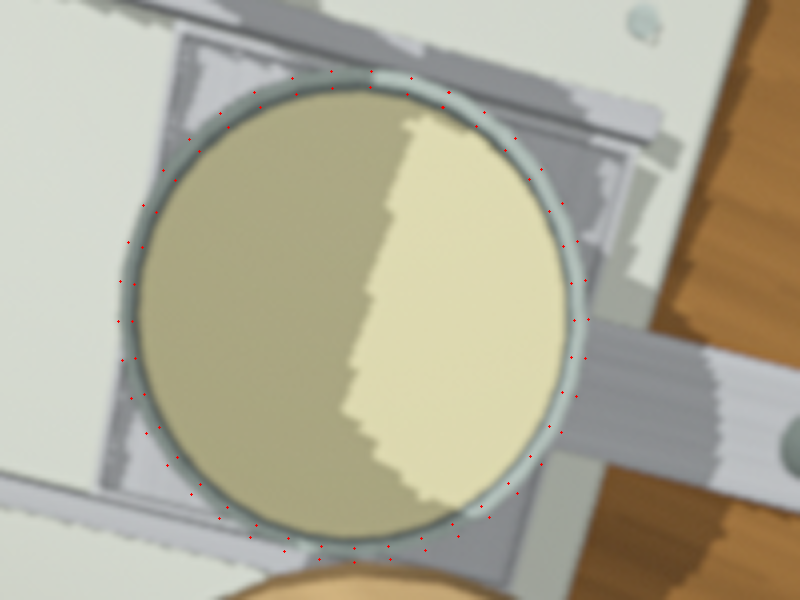

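The rim sits about 1.2 mm toward tool +x of my drawn circle, so the mould centre is about (577.2, -66.1). Next I move to just above the rim.

Run:
```python
from h import *
s=env.state();print(s["eef_pos"],s["tool_rot"],tool(np.array([578.8,-65.5,112])-s["eef_pos"]))
```

```text
[508.8783415  -97.13029099 204.74041452] [3.07792702 0.61763926 0.00556267] [ 0.38215444 -0.01240079  0.46482433]
```

Request:
step_arm(deltas="0.15 -0.005 0 0 0 0 -1;0.3 -0.01 0.1 0 0 0 -1;0.382 -0.01 0.25 0 0 0 -1;0.382 -0.01 0.4 0 0 0 -1;0.382 -0.01 0.45 0 0 0 -1;0.382 -0.01 0.45 0 0 0 -1;0.382 -0.01 0.45 0 0 0 -1;0.382 -0.01 0.45 0 0 0 -1")

```text
time_s: 8.8
eef_pos: [578.7, -66.1, 114.9]
tool_rot: [3.078, 0.617, 0.006]
contact_force: [0.7, 0.5, -1.5]
gripper_width: 25.9
gripper_force: 49.7
```

Run:
```python
from h import *
s=env.state();print(s["eef_pos"],s["tool_rot"],tool(np.array([578.8,-65.5,106])-s["eef_pos"]))
```

```text
[578.65030217 -66.11824435 114.85123071] [3.07842232 0.61669128 0.00593848] [ 0.00173471 -0.00268415  0.04425505]
```

Request:
step_arm(deltas="0 -0.003 0.03 0 0 0 -1;0 -0.003 0.05 0 0 0 -1;0 -0.003 0.065 0 0 0 -1;0 -0.003 0.065 0 0 0 -1;0 -0.003 0.065 0 0 0 -1")

```text
time_s: 9.3
eef_pos: [577.0, -64.9, 99.1]
tool_rot: [-3.08, -0.618, 0.001]
contact_force: [1.1, 0.4, -0.9]
gripper_width: 25.5
gripper_force: 49.7
```

Request:
step_arm(deltas="0 0 0.01 0 0 0 -1;0 0 0.015 0 0 0 -1;0 0 0.02 0 0 0 -1;0 0 0.02 0 0 0 -1")

```text
time_s: 9.7
eef_pos: [577.1, -64.9, 95.6]
tool_rot: [-3.08, -0.618, 0.0]
contact_force: [-1.0, -0.7, 0.2]
gripper_width: 25.9
gripper_force: 50.0
```

Request:
step_arm(deltas="0 0 0.005 0 0 0 -1;0 0 0.01 0 0 0 -1;0 0 0.01 0 0 0 -1")

```text
time_s: 10.0
eef_pos: [577.1, -65.0, 95.5]
tool_rot: [-3.08, -0.618, 0.002]
contact_force: [-6.4, 0.5, 8.9]
gripper_width: 25.6
gripper_force: 50.9
```

Contact at z 95.5 matches the cheese height of 76 plus the grasp offset of 19.6, so the follower is seated. I'll release it and rise.

Request:
step_arm(deltas="0 0 -0.005 0 0 0 0.1;0 0 -0.005 0 0 0 0.1;0 0 -0.005 0 0 0 0.1;0 0 -0.005 0 0 0 0.1;0 0 -0.1 0 0 0 0.1;0 0 -0.3 0 0 0 0.1;0 0 -0.3 0 0 0 0.1;0 0 -0.3 0 0 0 0.1")

```text
time_s: 10.8
eef_pos: [577.9, -65.1, 154.6]
tool_rot: [3.079, 0.617, 0.004]
contact_force: [-0.5, -0.3, -0.4]
gripper_width: 47.1
gripper_force: 0.0
```

Run:
```python
from h import *
s=env.state();print(s["eef_pos"],s["tool_rot"],tool(np.array([596.5,-192,150])-s["eef_pos"]))
d=env.get_image("wrist");np.save("w4.npy",{"s":s,"d":d},allow_pickle=True)
print(proj(d,[596.5,-193,52],s),proj(d,[577.2,-66.1,118],s))
```

```text
[577.93153918 -65.14920452 154.62372281] [3.07897864 0.61742283 0.00409569] [-0.15892839  0.6209703   0.02387311]
(np.float64(454.8656127610421), np.float64(234.60903232945694)) (np.float64(316.85169727523373), np.float64(230.4606723806961))
```

Request:
step_arm(deltas="-0.06 0.2 0 0 0 0 0.1;-0.12 0.42 0 0 0 0 0.1;-0.165 0.628 0 0 0 0 0.1;-0.165 0.628 0.1 0 0 0 0.1;-0.165 0.628 0.25 0 0 0 0.1;-0.165 0.628 0.35 0 0 0 0.1;-0.165 0.628 0.35 0 0 0 0.1;-0.165 0.628 0.35 0 0 0 0.1")

```text
time_s: 11.65
eef_pos: [594.2, -193.1, 82.0]
tool_rot: [-3.078, -0.617, 0.004]
contact_force: [-0.4, -1.1, 0.7]
gripper_width: 47.3
gripper_force: 0.0
```

Run:
```python
from h import *
s=env.state();print(s["eef_pos"],s["tool_rot"],tool(np.array([596,-193.7,26])-s["eef_pos"]))
d=env.get_image("wrist");print(proj(d,[577.2,-66.1,118],s),proj(d,[577.2,-66.1,90],s),proj(d,[596,-193.7,52],s))
cv2.imwrite("pics/w5.png",d["img"][:,:,::-1])
```

```text
[ 594.2384819  -193.10839271   81.96860058] [-3.07847928 -0.61728907  0.00353432] [0.00750316 0.00675166 0.2798152 ]
(np.float64(-4.642259352624308), np.float64(219.757373191744)) (np.float64(56.614302265384424), np.float64(199.09033293517894)) (np.float64(318.09465453476525), np.float64(230.7253740376568))
```

View pics/w5.png

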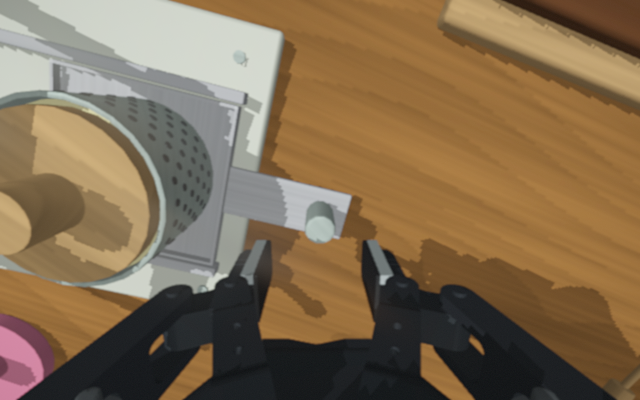

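The follower lies level inside the rim, and the tray knob top is at (320,231) against a predicted (318,231). Now I'll descend and grip it.

Request:
step_arm(deltas="0.008 0.01 0.1 0 0 0 0.1;0.008 0.01 0.2 0 0 0 0.1;0.008 0.01 0.275 0 0 0 0.1;0.008 0.01 0.275 0 0 0 0.1;0.008 0.01 0.275 0 0 0 -1;0.008 0.01 0.275 0 0 0 -1;0.008 0.01 0.275 0 0 0 -1;0.008 0.01 0.275 0 0 0 -1", force=40)

```text
time_s: 12.5
eef_pos: [598.1, -194.7, 30.0]
tool_rot: [3.08, 0.617, 0.003]
contact_force: [-1.0, 1.9, 5.2]
gripper_width: 18.6
gripper_force: 39.6
```

Run:
```python
from h import *
s=env.state();print(s["eef_pos"],s["gripper_width"],s["gripper_force"],s["contact_force"])
for y in (1.719,1.712): print(tool(120*np.array([np.cos(y),np.sin(y),0])))
```

```text
[ 598.14074183 -194.69098086   29.96498204] 18.603858524513797 39.62764084339142 [-1.00170392  1.91957391  5.24118837]
[ 1.46952179e-01 -5.81725889e-01 -2.16240697e-04]
[ 1.51020621e-01 -5.80682984e-01 -2.09065754e-04]
```

Request:
step_arm(deltas="0.012 -0.048 -0.005 0 0 0 -1;0.03 -0.12 -0.005 0 0 0 -1;0.05 -0.2 -0.005 0 0 0 -1;0.07 -0.28 -0.005 0 0 0 -1;0.09 -0.36 -0.005 0 0 0 -1;0.11 -0.44 -0.005 0 0 0 -1;0.13 -0.52 -0.005 0 0 0 -1;0.133 -0.533 -0.005 0 0 0 -1")

```text
time_s: 13.3
eef_pos: [581.5, -86.5, 30.0]
tool_rot: [3.076, 0.62, 0.003]
contact_force: [0.6, -5.5, 0.2]
gripper_width: 18.5
gripper_force: 39.4
```

Request:
step_arm(deltas="0.006 -0.024 0 0 0 0 -1;0.012 -0.048 0 0 0 0 -1;0.016 -0.063 0 0 0 0 -1;0.016 -0.063 0 0 0 0 -1")

```text
time_s: 13.7
eef_pos: [579.7, -74.8, 30.0]
tool_rot: [3.077, 0.618, 0.003]
contact_force: [0.3, -4.3, 1.3]
gripper_width: 18.4
gripper_force: 39.5
```

Request:
step_arm(deltas="0.003 -0.012 0 0 0 0 -1;0.005 -0.02 0 0 0 0 -1;0.005 -0.02 0 0 0 0 -1")

```text
time_s: 14.0
eef_pos: [579.2, -70.9, 30.0]
tool_rot: [3.077, 0.618, 0.003]
contact_force: [0.3, -5.1, 1.0]
gripper_width: 18.7
gripper_force: 39.5
```

Request:
step_arm(deltas="0.002 -0.01 0 0 0 0 -1;0.004 -0.015 0 0 0 0 -1;0.004 -0.015 0 0 0 0 -1")

```text
time_s: 14.3
eef_pos: [578.7, -68.4, 30.0]
tool_rot: [3.077, 0.616, 0.003]
contact_force: [1.8, -6.3, -1.7]
gripper_width: 18.8
gripper_force: 39.3
```

Request:
step_arm(deltas="0.002 -0.01 0 0 0 0 -1;0.004 -0.015 0 0 0 0 -1;0.004 -0.015 0 0 0 0 -1")

```text
time_s: 14.6
eef_pos: [578.5, -67.7, 30.6]
tool_rot: [3.074, 0.616, 0.002]
contact_force: [-0.7, -10.6, -1.2]
gripper_width: 18.5
gripper_force: 39.4
```

Request:
step_arm(deltas="0.002 -0.01 0 0 0 0 -1;0.004 -0.015 0 0 0 0 -1;0.004 -0.015 0 0 0 0 -1")

```text
time_s: 14.9
eef_pos: [578.6, -67.5, 31.3]
tool_rot: [3.067, 0.619, 0.001]
contact_force: [-2.3, -21.9, 0.4]
gripper_width: 18.6
gripper_force: 39.9
```

The tray is against the stop: force is 22 N with no motion. I'll ease off, release and rise.

Request:
step_arm(deltas="-0.003 0.01 0 0 0 0 -1;-0.004 0.018 0 0 0 0 -1;-0.004 0.018 0 0 0 0 0.1;-0.004 0.018 0 0 0 0 0.1;-0.004 0.018 0 0 0 0 0.1;-0.004 0.018 -0.2 0 0 0 0.1;-0.004 0.018 -0.4 0 0 0 0.1;-0.004 0.018 -0.6 0 0 0 0.1")

```text
time_s: 15.7
eef_pos: [576.6, -62.3, 149.5]
tool_rot: [-3.078, -0.619, 0.004]
contact_force: [0.3, 0.0, 0.4]
gripper_width: 47.3
gripper_force: 0.0
```

Request:
step_arm(deltas="0 0 -0.2 0 0 -0.04 0.1;0 0 -0.45 0 0 -0.08 0.1;0 0 -0.7 0 0 -0.12 0.1;0 0 -0.95 0 0 -0.16 0.1;0 0 -1 0 0 -0.2 0.1;0 0 -1 0 0 -0.25 0.1;0 0 -1 0 0 -0.25 0.1;0 0 -1 0 0 -0.25 0.1")

```text
time_s: 16.5
eef_pos: [577.2, -62.8, 348.1]
tool_rot: [-2.609, -1.746, 0.002]
contact_force: [0.4, -0.1, -0.6]
gripper_width: 47.2
gripper_force: 0.0
```

Run:
```python
from h import *
s=env.state();M=R.from_rotvec(s["tool_rot"]).as_matrix();print(s["eef_pos"],s["joint_positions"],"yaw",np.arctan2(M[1,0],M[0,0]),tool(np.array([558,60.2,350])-s["eef_pos"]))
```

```text
[577.16297047 -62.7768219  348.09554912] [-2.83150730e-01  1.32761072e-02  1.67200756e+00  2.90925188e-04
  1.45855900e+00  1.08231357e-01] yaw 1.1793812801809656 [ 0.53182788 -0.32316544 -0.00876576]
```

Request:
step_arm(deltas="0.1 -0.06 0 0 0 -0.045 0.1;0.2 -0.12 0 0 0 -0.09 0.1;0.35 -0.21 0 0 0 -0.14 0.1;0.532 -0.323 0 0 0 -0.185 0.1;0.532 -0.323 0 0 0 -0.23 0.1;0.532 -0.323 0 0 0 -0.28 0.1;0.532 -0.323 0 0 0 -0.325 0.1;0.532 -0.323 0 0 0 -0.37 0.1")

```text
time_s: 17.3
eef_pos: [557.7, 59.9, 347.9]
tool_rot: [-1.214, -2.895, 0.001]
contact_force: [0.4, -0.1, -0.9]
gripper_width: 47.1
gripper_force: 0.0
```

Request:
step_arm(deltas="0 0 0 0 0 -0.045 0.1;0 0 0 0 0 -0.09 0.1;0 0 0 0 0 -0.14 0.1;0 0 0 0 0 -0.185 0.1;0 0 0 0 0 -0.23 0.1;0 0 0 0 0 -0.28 0.1;0 0 0 0 0 -0.325 0.1;0 0 0 0 0 -0.37 0.1")

```text
time_s: 18.1
eef_pos: [557.8, 59.7, 347.9]
tool_rot: [0.574, -3.086, -0.001]
contact_force: [-0.1, 1.2, 1.1]
gripper_width: 47.1
gripper_force: 0.0
```

Request:
step_arm(deltas="0 0 0 0 0 -0.045 0.1;0 0 0 0 0 -0.09 0.1;0 0 0 0 0 -0.14 0.1;0 0 0 0 0 -0.185 0.1;0 0 0 0 0 -0.2 0.1;0 0 0 0 0 -0.2 0.1;0 0 0 0 0 -0.2 0.1")

```text
time_s: 18.8
eef_pos: [558.0, 59.6, 348.4]
tool_rot: [1.493, -2.763, -0.002]
contact_force: [-0.7, 0.1, 0.1]
gripper_width: 46.9
gripper_force: 0.0
```

```bash
cat >> h.py <<'E'
def yaw(s):
    M=R.from_rotvec(s["tool_rot"]).as_matrix();return np.arctan2(M[1,0],M[0,0])
E
python3 - <<'E'
from h import *
s=env.state();print(s["eef_pos"],s["joint_positions"],"yaw",yaw(s),tool(np.array([558,60.3,261])-s["eef_pos"]))
d=env.get_image("wrist");np.save("w6.npy",{"s":s,"d":d},allow_pickle=True)
g=d["img"].astype(int)
for n,p in [("hub",[558,60.3,288]),("b1",[579.4,112.4,275]),("b2",[537.5,8.4,275])]: print(n,proj(d,p,s))
dark=(g.max(2)<75).astype(np.uint8);n,l,st,c=cv2.connectedComponentsWithStats(dark)
print([(st[i].tolist(),c[i].round(1)) for i in range(1,n) if 60<st[i,4]<3000])
E
```

```text
[557.96150637  59.58867745 348.40654243] [-7.44535487e-02 -3.17645497e-02  1.71617308e+00  1.10754332e-04
  1.45887357e+00 -2.63584055e+00] yaw -2.151013885513099 [-0.00339569  0.00111958  0.4370326 ]
hub (np.float64(317.08630492772136), np.float64(215.20304920993448))
b1 (np.float64(329.78398183039684), np.float64(273.265069632043))
b2 (np.float64(301.45847286085154), np.float64(137.43755833196025))
[([297, 125, 22, 21, 264], array([309.5, 134.6]))]
```

Run:
```python
from h import *
o=np.load("w6.npy",allow_pickle=True).item();s,d=o["s"],o["d"]
b=ray(d,308,135,275,s);a=np.array([558,60.3,275]);v=a-b;print(b,np.linalg.norm(v),np.arctan2(v[1],v[0]))
o2=np.load("w2.npy",allow_pickle=True).item();g=o2["d"]["img"]
for n,im,(x0,x1,y0,y1) in [("w2",g,(50,230,0,160)),("w6",d["img"],(250,400,60,330))]:
    m=np.zeros(im.shape[:2],np.uint8);m[y0:y1,x0:x1]=(im[y0:y1,x0:x1].max(2)<110)
    q=cv2.connectedComponentsWithStats(m);print(n,[(q[2][i].tolist(),q[3][i].round(1)) for i in range(1,q[0]) if q[2][i,4]>40])
    G=cv2.cvtColor(im,cv2.COLOR_RGB2GRAY)
# hub circle in w6
G=cv2.medianBlur(cv2.cvtColor(d["img"],cv2.COLOR_RGB2GRAY),3)
h=cv2.HoughCircles(G[150:290,250:390],cv2.HOUGH_GRADIENT,1,20,param1=80,param2=12,minRadius=12,maxRadius=24);print(None if h is None else h[0][:5]+[250,150,0])
```

```text
[532.61054826   9.5440088  275.        ] 56.7520475601298 1.1069681659905142
w2 [([196, 0, 34, 123, 1557], array([212.2,  70.9])), ([64, 8, 36, 30, 566], array([77.6, 20.6])), ([148, 66, 28, 35, 407], array([162.7,  82.4])), ([195, 128, 25, 22, 395], array([207.5, 139.2])), ([110, 134, 8, 10, 42], array([113. , 138.3]))]
w6 [([359, 114, 14, 8, 72], array([364.5, 117.4])), ([296, 125, 26, 22, 430], array([307.8, 135.5])), ([250, 241, 22, 89, 1174], array([259.9, 286.1])), ([361, 240, 39, 90, 2396], array([381.4, 289.4])), ([315, 265, 20, 17, 220], array([324.5, 273. ]))]
[[312.5        189.5         23.39999962]
 [280.5        168.5         22.29999924]
 [313.5        210.5         21.20000076]
 [339.5        177.5         21.20000076]
 [266.5        269.5         14.39999962]]
```

Midpoint of the balls agrees with the axis estimate. I'll descend and grip the hub.

Request:
step_arm(deltas="-0.003 0 0.1 0 0 0 0.1;-0.003 0 0.22 0 0 0 0.1;-0.003 0 0.35 0 0 0 0.1;-0.003 0 0.44 0 0 0 0.1;-0.003 0 0.44 0 0 0 0.1;-0.003 0 0.44 0 0 0 0.1")

```text
time_s: 19.45
eef_pos: [558.6, 59.9, 261.5]
tool_rot: [1.495, -2.763, -0.0]
contact_force: [0.3, -1.0, 0.9]
gripper_width: 47.0
gripper_force: 0.0
```

Request:
step_arm(deltas="0 0 0 0 0 0 -1;0 0 0 0 0 0 -1;0 0 0 0 0 0 -1;0 0 0 0 0 0 -1;0 0 0 0 0 0 -1", force=60)

```text
time_s: 19.95
eef_pos: [558.4, 60.5, 263.6]
tool_rot: [-1.496, 2.762, 0.001]
contact_force: [-4.9, 1.6, 5.2]
gripper_width: 24.3
gripper_force: 59.3
```

Run:
```python
from h import *
s=env.state();print(s["eef_pos"],s["joint_positions"][5],"yaw",yaw(s),s["contact_force"],s["torque"],s["gripper_width"])
```

```text
[558.44680159  60.53186585 263.57750171] -2.637115343218159 yaw -2.1488761181008056 [-4.8993651   1.57217544  5.18649076] [ 0.39421424  0.85622116 -0.02396964] 24.25325332349641
```

Request:
step_arm(deltas="0 0 0.001 0 0 0.03 -1;0 0 0.0025 0 0 0.07 -1;0 0 0.004 0 0 0.11 -1;0 0 0.005 0 0 0.15 -1;0 0 0.006 0 0 0.18 -1;0 0 0.006 0 0 0.18 -1")

```text
time_s: 20.55
eef_pos: [559.0, 59.9, 262.3]
tool_rot: [-0.662, 3.069, -0.001]
contact_force: [-3.2, 0.8, 5.5]
gripper_width: 23.8
gripper_force: 59.2
```

```bash
cat > b.py <<'E'
from h import *
s=env.state();d=env.get_image("wrist")
print(s["time_s"],s["eef_pos"].round(1),"q6",s["joint_positions"][5].round(3),"yaw",yaw(s).round(3),s["contact_force"].round(1),"tz",s["torque"].round(2),s["gripper_width"].round(1))
t=env.get_image("top");sc=env.get_image("scene");np.save("last.npy",{"s":s,"d":d,"t":t,"sc":sc},allow_pickle=True)
im=d["img"];m=(im.max(2)<110).astype(np.uint8);m[:,:250]=0;m[:,400:]=0;m[235:]=0
q=cv2.connectedComponentsWithStats(m);print([(q[2][i].tolist(),q[3][i].round(1)) for i in range(1,q[0]) if 150<q[2][i,4]<3000])
E
python3 b.py
```

```text
Traceback (most recent call last):
  File "b.py", line 3, in <module>
    print(s["time_s"],s["eef_pos"].round(1),"q6",s["joint_positions"][5].round(3),"yaw",yaw(s).round(3),s["contact_force"].round(1),"tz",s["torque"].round(2),s["gripper_width"].round(1))
                                                                                                                                                              ^^^^^^^^^^^^^^^^^^^^^^^^
AttributeError: 'float' object has no attribute 'round'
```

```bash
sed -i 's/s\["gripper_width"\].round(1)/round(s["gripper_width"],1)/' b.py; python3 b.py
```

```text
20.6 [559.   59.9 262.4] q6 -2.071 yaw -2.715 [-2.8 -0.1  4.6] tz [ 0.15  0.58 -0.15] 23.8
[([284, 129, 38, 38, 1197], array([302.7, 147.5]))]
```

The ball keeps its place in the tool frame and tz is about −0.15 N·m, so the handle turns with the gripper. 0.57 rad done so far.

Request:
step_arm(deltas="0 0 0.0015 0 0 0.045 -1;0 0 0.003 0 0 0.09 -1;0 0 0.0045 0 0 0.135 -1;0 0 0.006 0 0 0.18 -1;0 0 0.0075 0 0 0.225 -1;0 0 0.009 0 0 0.27 -1;0 0 0.011 0 0 0.315 -1;0 0 0.0125 0 0 0.36 -1")

```text
time_s: 21.55
eef_pos: [558.8, 58.3, 259.8]
tool_rot: [1.09, 2.944, -0.006]
contact_force: [-4.6, -3.9, 6.6]
gripper_width: 23.7
gripper_force: 59.3
```

```bash
python3 b.py
```

```text
21.55 [558.8  58.3 259.8] q6 -0.935 yaw 2.433 [-4.6 -3.9  6.6] tz [-0.61  0.75  0.15] 23.7
[([282, 130, 39, 37, 1157], array([300.9, 148.2]))]
```

Request:
step_arm(deltas="0 0 0.0015 0 0 0.045 -1;0 0 0.003 0 0 0.09 -1;0 0 0.0045 0 0 0.135 -1;0 0 0.006 0 0 0.18 -1;0 0 0.0075 0 0 0.225 -1;0 0 0.009 0 0 0.27 -1;0 0 0.011 0 0 0.315 -1;0 0 0.0125 0 0 0.36 -1")

```text
time_s: 22.5
eef_pos: [557.3, 57.8, 257.2]
tool_rot: [2.498, 1.902, -0.01]
contact_force: [-9.5, -5.0, 8.4]
gripper_width: 24.0
gripper_force: 59.6
```

```bash
python3 b.py
python3 - <<'E'
from h import *
o=np.load("last.npy",allow_pickle=True).item();s,d=o["s"],o["d"]
X=np.array([-.148,.989,0])
for r in (22,36):
  for z in (150,165,180): print(r,z,np.round(proj(d,np.array([558,60.3,z])+r*X,s)), np.round(proj(o["t"],np.array([558,60.3,z])+r*X)), np.round(proj(o["sc"],np.array([558,60.3,z])+r*X)))
E
```

```text
22.5 [557.3  57.8 257.2] q6 0.196 yaw 1.302 [-9.5 -5.   8.4] tz [-0.73  1.64  0.13] 24.0
[([282, 131, 39, 36, 1048], array([301.1, 149.6]))]
22 150 [305. 172.] [270. 176.] [348. 203.]
22 165 [305. 176.] [270. 176.] [348. 199.]
22 180 [304. 180.] [270. 175.] [348. 196.]
36 150 [298. 157.] [266. 177.] [350. 200.]
36 165 [297. 160.] [266. 176.] [350. 197.]
36 180 [296. 163.] [265. 176.] [350. 193.]
```

Run:
```python
from h import *
o=np.load("last.npy",allow_pickle=True).item()
for n,k,(u,v) in [("top","t",(266,176)),("scene","sc",(350,197))]:
    a=cv2.imread(f"pics/{n}0.png").astype(int);b=o[k]["img"][:,:,::-1].astype(int)
    print(n);print(a[v-6:v+7,u-8:u+9].mean(2).astype(int));print(b[v-6:v+7,u-8:u+9].mean(2).astype(int))
g=o["d"]["img"].astype(int).mean(2).astype(int);print("wrist");print(g[130:200:4,250:350:4])
```

```text
top
[[235 223 159 187 187 217 247 247 247 247 244 231 217 229 226 227 227]
 [233 219 164 188 187 217 247 247 247 247 247 243 214 203 225 227 227]
 [233 221 171 188 188 217 247 247 247 247 246 235 179 173 204 219 226]
 [234 224 185 188 188 217 247 247 247 247 244 227 184 167 163 179 192]
 [235 231 219 182 188 208 240 247 247 247 244 226 189 171 171 158 144]
 [238 236 231 166 188 187 217 247 247 247 246 233 194 175 173 175 179]
 [242 234 223 159 188 187 217 247 247 247 247 244 220 171 171 175 173]
 [241 232 217 165 188 187 217 247 247 247 247 247 237 148 161 178 168]
 [231 232 220 174 188 187 217 247 247 247 247 247 230 122 162 204 192]
 [216 233 222 185 187 188 217 247 247 247 247 244 212 120 159 224 225]
 [231 234 230 217 182 188 217 247 247 247 247 243 214 152 165 221 230]
 [246 237 235 230 162 189 208 240 247 247 247 247 242 219 223 231 230]
 [246 241 233 219 147 189 187 218 247 247 247 247 247 247 241 220 229]]
[[185 185 104  70  52  50  56  63  63  58  61  64  61  75  90  58  55]
 [234 218 136 110  62  52  53  69  75  74  83  80  83  81  78  77  86]
 [234 221 158 140 106  62  44 
[... 3802 characters left out ...]
79 174 168 186 204 200 201 191 168 117
  114 109 148 175 178 188 181]
 [227 228 228 212 211 194 173 185 178 173 163 181 203 201 200 193 172 137
  130 114 107 135 182 188 172]
 [227 227 228 228 207 206 172 185 178 172 166 175 201 203 199 195 175 149
  164 163 146 106 156 154 157]
 [199 191 220 228 213 211 160 185 178 172 170 167 200 204 198 196 178 146
  164 160 154 155 158 165 192]
 [194 196 199 218 228 207 181 187 178 172 169 158 197 206 198 198 181 146
  154 157 158 173 200 209 211]
 [161 149 195 184 228 222 205 181 177 172 162 156 194 206 198 199 183 152
  160 184 205 210 212 213 212]
 [154 136 178 180 227 227 208 174 178 172 161 158 190 207 198 199 186 157
   85 163 211 213 211 213 212]]
```

Request:
step_arm(deltas="-0.003 -0.003 0.0015 0 0 0.04 -1;-0.006 -0.006 0.003 0 0 0.08 -1;-0.006 -0.006 0.0045 0 0 0.12 -1;-0.006 -0.006 0.005 0 0 0.143 -1;-0.006 -0.006 0.005 0 0 0.143 -1")

```text
time_s: 23.15
eef_pos: [556.5, 58.0, 256.3]
tool_rot: [2.857, 1.303, -0.004]
contact_force: [-7.2, -2.9, 6.4]
gripper_width: 24.0
gripper_force: 59.5
```

```bash
cat >> b.py <<'E'
print("j6",s["joint_torque"][5])
# rectify onto z=170, press frame: rows = press x from 60 down to -10, cols = press y -45..45, 5px/mm
X=np.array([np.cos(1.72),np.sin(1.72),0]);Y=np.array([-X[1],X[0],0]);O=np.array([558,60.3,0])
def rect(z=170,k=5):
    src=[];dst=[]
    for x,y in [(60,-45),(60,45),(-10,-45),(-10,45)]:
        src.append(proj(d,O+x*X+y*Y+[0,0,z],s));dst.append(((45-y)*k,(60-x)*k))
    H=cv2.getPerspectiveTransform(np.float32(src),np.float32(dst));return cv2.warpPerspective(d["img"],H,(90*k,70*k))
import time;r=rect();cv2.imwrite("pics/r%d.png"%round(s["time_s"]*100),r[:,:,::-1])
E
python3 b.py
python3 - <<'E'
import cv2,glob
a=cv2.imread(sorted(glob.glob("pics/r*.png"))[-1]);g=cv2.resize(a,(30,24),interpolation=cv2.INTER_AREA)
print(g.mean(2).astype(int))
E
```

```text
23.15 [556.5  58.  256.3] q6 0.639 yaw 0.856 [-7.2 -2.9  6.4] tz [-0.24  1.16 -0.13] 24.0
[([283, 131, 39, 36, 1144], array([302.3, 148.9]))]
j6 0.00013911072528571822
[[175 213 213 214 214 215 215 210 201 201 201 201 201 201 201 201 202 201
  201 201 202 202 202 202 203 203 203 203 204 204]
 [174 214 214 212 204 212 216 210 190 189 188 188 187 188 187 187 187 186
  187 186 187 187 187 187 187 188 188 188 189 189]
 [174 214 214 209 189 204 216 211 191 173 160 154 151 160 154 150 152 156
  150 149 155 152 149 150 154 149 149 153 150 150]
 [173 214 214 213 204 212 216 214 201 185 169 175 169 171 177 172 168 179
  171 163 161 153 115 109 116 146 166 178 179 174]
 [175 214 214 215 215 216 216 212 200 185 184 202 202 202 202 199 192 186
  178 174 134  88  86  87  85  88 136 198 204 204]
 [173 215 215 215 215 216 216 214 201 185 182 200 200 197 181 164 156 158
  155 114  83  89  93  95  94  89  82 132 203 204]
 [173 215 215 215 215 216 216 214 201 184 180 197 189 167 161 166 165 161
  141  83  86  92  96 102 100  91  85  81 157 202]
 [173 215 215 215 216 216 216 213 200 185 180 187 160 167
[... 1368 characters left out ...]
196 192 187 184 175 160
  140 163 178 178 178 179 178 178 179 179 179 179]
 [192 197 197 189 167 155 154 154 156 171 189 196 193 188 185 176 162 141
  171 200 200 200 200 200 200 200 200 199 200 200]
 [149 183 193 166 158 157 157 158 170 188 196 194 188 185 177 164 140 162
  200 201 198 199 201 201 201 201 201 201 201 201]
 [141 148 172 157 157 156 158 168 187 195 194 188 185 178 165 143 118 160
  201 196 167 160 166 188 201 200 200 200 200 200]
 [132 102 106 154 156 157 166 185 195 195 189 185 179 166 145 136 140 119
  186 163 151 150 150 167 185 198 198 198 197 198]
 [ 75  67 121 149 150 165 184 194 195 190 186 179 168 147 134 150 148 101
  146 151 151 151 151 150 164 199 199 199 199 199]]
```

```bash
cp last.npy s328.npy
```

Request:
step_arm(deltas="0 0 0.0015 0 0 0.04 -1;0 0 0.003 0 0 0.08 -1;0 0 0.0045 0 0 0.12 -1;0 0 0.0045 0 0 0.127 -1;0 0 0.0045 0 0 0.127 -1")

```text
time_s: 23.8
eef_pos: [556.1, 58.5, 255.4]
tool_rot: [3.059, 0.713, -0.004]
contact_force: [-8.5, -1.1, 6.9]
gripper_width: 24.3
gripper_force: 59.6
```

```bash
python3 b.py; cp last.npy s368.npy
python3 - <<'E'
from h import *
X=np.array([np.cos(1.72),np.sin(1.72),0]);T=[]
for f in ("s328.npy","s368.npy"):
    o=np.load(f,allow_pickle=True).item();s,d=o["s"],o["d"];im=d["img"].copy()
    for r in (22,36): print(f,np.round(proj(d,np.array([558,60.3,170])+r*X,s)))
    T.append(cv2.resize(im[120:260,230:390],None,fx=2.5,fy=2.5,interpolation=cv2.INTER_CUBIC))
o=np.load("s368.npy",allow_pickle=True).item()
T2=[cv2.resize(o[k]["img"][v-35:v+35,u-40:u+40],(400,250),interpolation=cv2.INTER_CUBIC) for k,u,v in (("t",270,180),("sc",345,200))]
cv2.imwrite("pics/comp.png",np.vstack([np.hstack(T),np.hstack(T2)])[:,:,::-1])
E
```

```text
23.8 [556.1  58.5 255.4] q6 1.037 yaw 0.458 [-8.5 -1.1  6.9] tz [-0.12  1.36 -0.04] 24.3
[([283, 131, 39, 36, 1146], array([302., 149.]))]
j6 0.009611999848857522
s328.npy [294. 185.]
s328.npy [280. 174.]
s368.npy [289. 195.]
s368.npy [272. 190.]
```

View pics/comp.png

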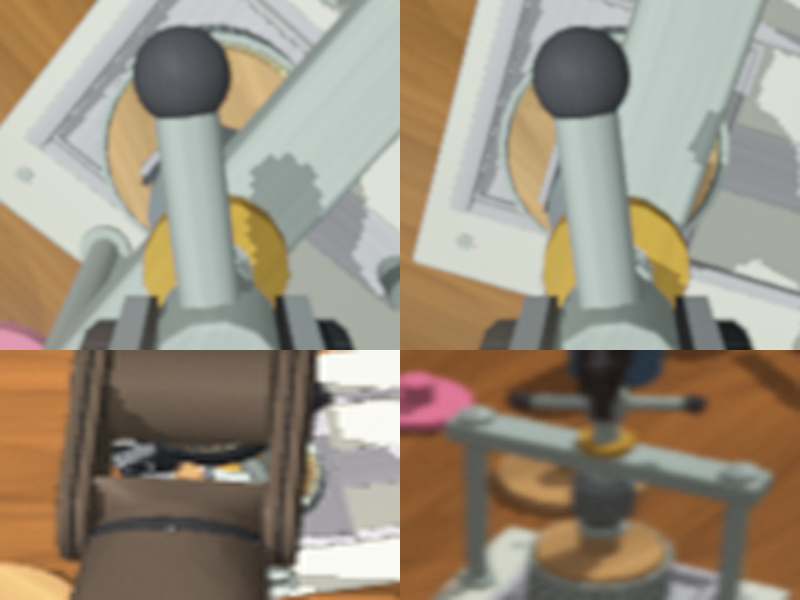

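The composite shows the tab still nearly flush: a thin strip at about (545,180) in the upper-right panel, near r≈23 mm, with wood beyond it where the popped tab would show. I'll measure that patch by colour from here on.

```bash
cat > m.py <<'E'
from h import *
import sys
X=np.array([np.cos(1.72),np.sin(1.72),0]);Y=np.array([-X[1],X[0],0])
def prof(o,z=170):
    s,d=o["s"],o["d"];im=d["img"].astype(int)
    for r in (20,23,26,29,32,35,38):
        L=[]
        for y in range(-12,13,3):
            u,v=np.round(proj(d,np.array([558,60.3,z])+r*X+y*Y,s)).astype(int);p=im[v,u];L.append("%4d"%(p[0]-p[2]) + ("*" if p.mean()<110 else " "))
        print(r,"".join(L))
for f in sys.argv[1:]: print(f);prof(np.load(f,allow_pickle=True).item())
E
python3 m.py s328.npy s368.npy
```

```text
s328.npy
20   -7   -7   -7   -8   -7   -8   -4   62   79 
23   -7   -8   -8   -7   -6   -6   -3   58   79 
26   -7   -8   -9    8   17    2   24   79   79 
29   -8   -8   36   78   78   78   80   79   80 
32   -6*  11   79   77   78   79   79   79   77 
35   -9*  73   78   78   78   79   79   78   -4 
38   -4*  73   77   78   80   80   79   -6   -5 
s368.npy
20   -8   -7   -8  -12  -12  -12  -11   55   70 
23   -5   -4   -5   -5   -4   -4   38   78   15 
26   77   76   76   78   79   79   79   38   -7 
29   75   75   77   77   77   79   47   -8   -4 
32   74   77   77   78   78   51   -7   -4   -4 
35   77   78   79   65   -1   -7   -5   -3   -5 
38   74   54    2   -8   -5   -5   -5   -4   -4
```

That gives a clear metric: wood beyond r = 24 mm means the tab is in. I'll keep turning in steps under 0.6 rad.

Request:
step_arm(deltas="0 0 0.0015 0 0 0.045 -1;0 0 0.003 0 0 0.09 -1;0 0 0.0045 0 0 0.13 -1;0 0 0.0055 0 0 0.16 -1;0 0 0.0055 0 0 0.16 -1")

```text
time_s: 24.45
eef_pos: [556.0, 59.2, 254.3]
tool_rot: [-3.141, 0.072, 0.004]
contact_force: [-8.2, 0.9, 8.3]
gripper_width: 24.0
gripper_force: 59.6
```

```bash
python3 b.py; python3 m.py last.npy
```

```text
24.45 [556.   59.2 254.3] q6 1.541 yaw -0.046 [-8.2  0.9  8.3] tz [ 0.16  1.37 -0.11] 24.0
[([362, 4, 23, 23, 358], array([372.8,  16.3])), ([250, 27, 26, 19, 159], array([256.7,  38. ])), ([284, 131, 39, 36, 1139], array([302.7, 149.2])), ([322, 175, 21, 38, 246], array([336.3, 194.4]))]
j6 0.062247407622635365
last.npy
20   -7    3   -3   -3   -7   82  120  120  119 
23   75   78   76   79   74   18   20  117  116 
26   75   77   76   54   -7   -5   -4   -3   50 
29   55   18   -7   -5   -3   -2   -4   -5   -4 
32   -5   -5   -4   -4   -5   -5   -4   -4   -4 
35   -5   -4   -4   -4   -5   -4   -4   -5   -4 
38    4    4    3    6    6    6    6    5    5
```

Request:
step_arm(deltas="0 0 0.0015 0 0 0.045 -1;0 0 0.003 0 0 0.09 -1;0 0 0.0045 0 0 0.13 -1;0 0 0.0055 0 0 0.16 -1;0 0 0.0055 0 0 0.16 -1")

```text
time_s: 25.1
eef_pos: [556.2, 59.9, 253.2]
tool_rot: [-3.023, 0.85, 0.004]
contact_force: [-8.1, 2.6, 7.6]
gripper_width: 23.9
gripper_force: 59.6
```

```bash
python3 b.py; python3 m.py last.npy
```

```text
25.1 [556.2  59.9 253.2] q6 2.044 yaw -0.548 [-8.1  2.6  7.6] tz [ 0.44  1.31 -0.12] 23.9
[([281, 0, 25, 23, 362], array([292.3,   8.5])), ([250, 102, 94, 65, 1623], array([294.3, 140.6])), ([319, 170, 24, 42, 609], array([330.3, 190.1]))]
j6 0.07574425544589758
last.npy
20   -7   -7  106  116  116   70    2   -5   -5 
23   -7   -7    7  121  119  118   99   30   -6 
26   -6   -6   -7  101  117  116  118  120   19*
29    8    8   16   18  117  118  118  120   69 
32   92   97   92   93  103  115  117  117  105 
35   90   94   91   89   91   87  114   69*  45*
38   89   92   91   88   91   86   23*  -4*   6*
```

From this yaw the bush hides the tab, so I'll regrip half a turn back. That puts the camera on the tab side.

Request:
step_arm(deltas="0 0 0 0 0 0 0.1;0 0 0 0 0 0 0.1;0 0 0 0 0 0 0.1;0 0 -0.1 0 0 0 0.1;0 0 -0.225 0 0 0 0.1;0 0 -0.225 0 0 0 0.1;0 0 -0.225 0 0 0 0.1")

```text
time_s: 25.95
eef_pos: [557.5, 58.8, 296.3]
tool_rot: [-3.025, 0.848, -0.002]
contact_force: [0.5, 0.2, 0.9]
gripper_width: 46.9
gripper_force: 0.0
```

Request:
step_arm(deltas="0 0 0 0 0 -0.045 0.1;0 0 0 0 0 -0.09 0.1;0 0 0 0 0 -0.14 0.1;0 0 0 0 0 -0.185 0.1;0 0 0 0 0 -0.23 0.1;0 0 0 0 0 -0.28 0.1;0 0 0 0 0 -0.325 0.1;0 0 0 0 0 -0.37 0.1")

```text
time_s: 26.75
eef_pos: [556.5, 58.9, 293.8]
tool_rot: [-2.99, -0.96, 0.004]
contact_force: [0.6, -0.6, 0.0]
gripper_width: 47.0
gripper_force: 0.0
```

Request:
step_arm(deltas="0 0 0 0 0 -0.045 0.1;0 0 0 0 0 -0.09 0.1;0 0 0 0 0 -0.14 0.1;0 0 0 0 0 -0.185 0.1;0 0 0 0 0 -0.23 0.1;0 0 0 0 0 -0.28 0.1;0 0 0 0 0 -0.325 0.1;0 0 0 0 0 -0.37 0.1")

```text
time_s: 27.55
eef_pos: [556.5, 58.9, 293.9]
tool_rot: [-1.971, -2.443, 0.003]
contact_force: [-0.3, 0.1, -0.5]
gripper_width: 46.7
gripper_force: 0.0
```

```bash
python3 b.py; python3 m.py last.npy; cp last.npy s468.npy
```

```text
27.55 [556.5  58.9 293.9] q6 -0.289 yaw 1.784 [-0.3  0.1 -0.5] tz [ 0.01  0.01 -0.02] 46.7
[]
j6 0.7311332412064075
last.npy
20   -9  -11  -12  -14  -13  -14  -11  -11* -10*
23   25   -9* -10* -11  -11  -10* -10*  -9*   1*
26   38   -7   -6   -7   -6   -6   -6   -6   33 
29   83   25   64   59   47   42   29   64   80 
32   78   78   80   78   82   81   81   79   80 
35   79   80   79   79   80   80   80   79   78 
38   79   79   78   78   79   80   80   78   78
```

Clear view now: the tab is still in at 4.68 rad, with wood beyond r = 29. I'll align with the bar and regrip.

Request:
step_arm(deltas="0 0 0 0 0 -0.045 0.1;0 0 0 0 0 -0.09 0.1;0 0 0 0 0 -0.14 0.1;0 0 0 0 0 -0.185 0.1;0 0 0 0 0 -0.23 0.1;0 0 0 0 0 -0.28 0.1;0 0 0 0 0 -0.285 0.1;0 0 0 0 0 -0.285 0.1")

```text
time_s: 28.5
eef_pos: [556.9, 59.0, 295.4]
tool_rot: [-0.735, -3.054, 0.0]
contact_force: [0.7, -0.2, 0.5]
gripper_width: 47.1
gripper_force: 0.0
```

Request:
step_arm(deltas="0 0 0.1 0 0 0 0.1;0 0 0.195 0 0 0 0.1;0 0 0.195 0 0 0 0.1;0 0 0.195 0 0 0 -1;0 0 0.195 0 0 0 -1;0 0 0.195 0 0 0 -1;0 0 0.195 0 0 0 -1")

```text
time_s: 29.2
eef_pos: [557.5, 59.0, 258.2]
tool_rot: [0.729, 3.054, 0.001]
contact_force: [-0.5, -0.2, 1.2]
gripper_width: 23.8
gripper_force: 59.1
```

```bash
python3 b.py; python3 m.py last.npy
```

```text
29.2 [557.5  59.  258.2] q6 -1.178 yaw 2.673 [-0.5 -0.2  1.2] tz [ 0.    0.11 -0.05] 23.8
[([294, 130, 37, 37, 1105], array([312.1, 148.5]))]
j6 -0.05386570002883673
last.npy
20   83   53   -6  -13  -14  -13  -10*  -9* -11*
23   82   74    2*  -6   -6   -6   -6   -6   -6 
26   78   80   49   10   12   12   19   20   25 
29   31   78   79   79   78   77   76   75   78 
32   -8   21   79   78   76   76   76   75   78 
35   -6   -8   37   78   77   77   75   77   78 
38   -5   -6   -8   21   77   76   75   77   79
```

Request:
step_arm(deltas="0 0 0.0015 0 0 0.04 -1;0 0 0.003 0 0 0.08 -1;0 0 0.0045 0 0 0.12 -1;0 0 0.005 0 0 0.14 -1;0 0 0.005 0 0 0.14 -1")

```text
time_s: 29.85
eef_pos: [557.5, 58.9, 257.2]
tool_rot: [1.377, 2.822, 0.001]
contact_force: [-0.0, -0.2, 4.1]
gripper_width: 23.9
gripper_force: 59.5
```

```bash
python3 b.py; python3 m.py last.npy
```

```text
29.85 [557.5  58.9 257.2] q6 -0.738 yaw 2.234 [-0.  -0.2  4.1] tz [-0.    0.22 -0.1 ] 23.9
[([294, 131, 37, 36, 1088], array([312.2, 148.6]))]
j6 0.06399203790351748
last.npy
20   82   -6  -13  -13  -12   -8   -8   -8   -7 
23   79   17*  -8*  -9*  -9*  -9*  -7   -8   -8 
26   79   56   -7   -5   -5   -6   -6   -7   -8 
29   78   79   69   69   29   41   50   11   -7*
32   78   79   78   77   78   77   76   76   -7*
35   79   78   78   77   76   75   79   32*  -7*
38   78   78   76   77   75   75   79   50   -8*
```

Still in at 5.12 rad.

Request:
step_arm(deltas="0 0 0.0015 0 0 0.04 -1;0 0 0.003 0 0 0.08 -1;0 0 0.0045 0 0 0.12 -1;0 0 0.005 0 0 0.14 -1;0 0 0.005 0 0 0.14 -1")

```text
time_s: 30.5
eef_pos: [557.4, 58.9, 256.2]
tool_rot: [1.96, 2.454, 0.001]
contact_force: [-1.8, -0.3, 5.4]
gripper_width: 23.8
gripper_force: 59.7
```

```bash
python3 b.py; python3 m.py last.npy
```

```text
30.5 [557.4  58.9 256.2] q6 -0.299 yaw 1.794 [-1.8 -0.3  5.4] tz [-0.08  0.31 -0.04] 23.8
[([294, 131, 37, 35, 968], array([312. , 149.3]))]
j6 0.06753223249688745
last.npy
20  -11  -12   -7   -8   -8   -7   -8   -7   -8 
23   45  -10   -9   -8   -8   -7   -8   -7   -9 
26   63   -8   -7   -8   -8   -7   -8   -8   -8 
29   82    1   -5   -8   -9   -7   -8   -7   -9 
32   80   79   80   -6   -7*  -7*  -7*  -7*  -5*
35   79   80   36*  -7*  -8*  -7*  -9*  -8*  -8*
38   79   77   -9*  -7*  -7*  -8*  -9*  -8*  -8*
```

Request:
step_arm(deltas="0 0 0.0015 0 0 0.04 -1;0 0 0.003 0 0 0.08 -1;0 0 0.0045 0 0 0.12 -1;0 0 0.005 0 0 0.14 -1;0 0 0.005 0 0 0.14 -1")

```text
time_s: 31.15
eef_pos: [557.3, 58.9, 255.3]
tool_rot: [2.448, 1.968, 0.001]
contact_force: [-2.5, -1.0, 7.4]
gripper_width: 23.6
gripper_force: 59.8
```

```bash
python3 b.py; python3 m.py last.npy
```

```text
31.15 [557.3  58.9 255.3] q6 0.141 yaw 1.354 [-2.5 -1.   7.4] tz [ 0.04  0.38 -0.07] 23.6
[([294, 132, 37, 34, 967], array([312.2, 149.4]))]
j6 0.08028393611311913
last.npy
20   -7   -8   -7   -8   -7   -7  -12  -12*  73 
23   -8   -7   -6   -8   -7   -7  -10*  31   78 
26   -8   -6   -7   -7   -8   -6   -7   21   78 
29   -7*  -8   -8   -7   -8   -6   -6   43   79 
32   -8*  -6*  -7*  -6   -7   -6   -6   63   80 
35   -7*  -8*  -7*  -8*  -6   -6   -6   52   82 
38   -9*  -8*  -8*  -7*  -6*  -6   -7   68   82
```

Run:
```python
from h import *
o=np.load("last.npy",allow_pickle=True).item();s,d=o["s"],o["d"];im=d["img"].astype(int)
for v in range(150,216,4): print(v,["%d"%(im[v,u,0]-im[v,u,2])+("*" if im[v,u].mean()<110 else "") for u in range(270,366,4)])
X=np.array([np.cos(1.72),np.sin(1.72),0]);Y=np.array([-X[1],X[0],0])
for r in (22,26,36,40): print(r,[np.round(proj(d,np.array([558,60.3,z])+r*X+y*Y,s)).tolist() for y in (-12,0,12) for z in (165,)])
```

```text
150 ['-5', '-6', '-5', '-7', '64', '82', '16*', '-7*', '-8*', '-8*', '-8*', '-10*', '-10*', '-9*', '-8*', '15*', '81', '82', '66', '17', '-7', '-5', '-3', '-6']
154 ['-5', '-6', '-8', '63', '82', '81', '40*', '-7*', '-9*', '-9*', '-8*', '-8*', '-9*', '-8*', '-7*', '34*', '80', '81', '82', '64', '1', '-5', '-6', '-5']
158 ['-5', '-7', '23', '82', '82', '52', '1', '-6*', '-7*', '-8*', '-8*', '-7*', '-8*', '-7*', '-8*', '73', '80', '82', '82', '83', '46', '-9', '-6', '0']
162 ['-5', '-9', '82', '81', '71', '-7', '-6', '-6', '-8*', '-7*', '-7*', '-8*', '-7*', '-7*', '31*', '82', '81', '81', '83', '83', '77', '12', '-7', '-3']
166 ['-5', '7', '82', '80', '83', '3', '-7', '-6', '-7', '-7', '-7', '-8', '-8', '-8', '71', '81', '80', '81', '82', '81', '81', '46', '-8', '-6']
170 ['-7', '60', '81', '81', '80', '47', '-6', '-6', '-8', '-7', '-8', '-6', '-8', '-8', '66', '81', '80', '81', '82', '80', '82', '63', '-8', '-6']
174 ['-8', '77', '82', '80', '80', '79', '-6', '-5', '-8', '-7', '-8', '-7', '-7', '-7', '-4', '75', '81', '81', '83', '82', '81', '72', '-5', '-6']
178 ['-7', '79', '80', '8
[... 989 characters left out ...]
 '-7', '-7', '-7', '-7', '-8', '-7', '-8']
206 ['6', '2', '-6', '16', '19', '-7', '-3', '74', '30', '-7', '-8', '-7', '-7', '-7', '16', '126', '50', '-8', '-7', '-7', '-7', '-8', '-8', '-7']
210 ['5', '2', '-5', '-5', '-6', '-6', '70', '124', '55', '-8', '-8', '-6', '-8', '-8', '17', '129', '128', '64', '-8', '-7', '-7', '-7', '-8', '-8']
214 ['-4', '-4', '-5', '-6', '-6', '3', '122', '122', '68', '-7', '-7', '-6', '-8', '-8', '31', '130', '130', '131', '0', '-7', '-7', '-8', '-9', '-7']
22 [[320.0, 172.0], [306.0, 178.0], [292.0, 183.0]]
26 [[318.0, 168.0], [304.0, 173.0], [290.0, 178.0]]
36 [[313.0, 156.0], [299.0, 162.0], [285.0, 167.0]]
40 [[312.0, 151.0], [297.0, 157.0], [283.0, 162.0]]
```

A metal tongue now reaches to about (290,161) at the left of the bar, 14 mm further out than flush, so the tab has popped. I'll stop turning, release, rise and verify.

Request:
step_arm(deltas="0 0 0 0 0 0 -1;0 0 0 0 0 0 0.1;0 0 0 0 0 0 0.1;0 0 0 0 0 0 0.1;0 0 -0.1 0 0 0 0.1;0 0 -0.25 0 0 0 0.1;0 0 -0.35 0 0 0 0.1;0 0 -0.35 0 0 0 0.1")

```text
time_s: 32.1
eef_pos: [558.6, 58.9, 327.6]
tool_rot: [2.445, 1.966, 0.008]
contact_force: [0.8, 0.3, -0.2]
gripper_width: 46.7
gripper_force: 0.0
```

Request:
step_arm(deltas="0 0 -0.1 0 0 -0.045 0.1;0 0 -0.1 0 0 -0.09 0.1;0 0 -0.1 0 0 -0.135 0.1;0 0 -0.1 0 0 -0.18 0.1;0 0 -0.1 0 0 -0.225 0.1;0 0 -0.1 0 0 -0.23 0.1;0 0 -0.1 0 0 -0.23 0.1")

```text
time_s: 32.8
eef_pos: [556.8, 59.0, 342.5]
tool_rot: [-1.597, -2.703, 0.001]
contact_force: [-0.4, -0.4, -0.2]
gripper_width: 47.0
gripper_force: 0.0
```

```bash
python3 b.py; python3 m.py last.npy
```

```text
32.8 [556.8  59.  342.5] q6 -0.579 yaw 2.074 [-0.4 -0.4 -0.2] tz [ 0.    0.03 -0.02] 47.0
[([353, 142, 21, 23, 353], array([363.4, 152.5]))]
j6 -0.06718202959746122
last.npy
20   65   -6  -11  -13  -13  -13  -13  -11  -11*
23   70    4*  -8*  -9*  -9* -10*  -9*  -9*  -9*
26   77   -1   -6   -6   -6   -6   -5   -6   -3 
29   80    9   -6   -5   -6   -6   -5   -6   -2 
32   80    6   -6   -6   -5   -6   -5   -6   -1 
35   78   23   -6   -6   -5   -6   -6   -6   -1 
38   78   43   -7   -6   -5   -6   -7   -7   -2
```

The clear view shows the tab out, with metal to r ≈ 38 across its 24 mm width, and the arm is clear. I'll hand it in.

```bash
python3 -c "
from plant import env
print(env.close_job())"
```

```text
the job is handed in; nothing more can be done
None
```

The job is handed in, though no verdict came back: the follower is seated on the cheese, the tray is home against the stop, the screw was tightened until the tab popped out (between about 5.6 and 6.0 rad), and the arm is clear.

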